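# Hang a glaze tile before the air nozzle and hold the blower paddle

### The job

Take the hanger with the teal tile out of its wooden stand, hook it over the rail within the blue loading band, slide it along the rail without lifting it off until it hangs centred on the orange mark in front of the air nozzle, and let go of it. Then press the blower's spring-loaded paddle down until its pointer is in the green band, never into the red, and keep it there: the program finishes while the gripper is still holding the paddle in the green. Leave the other hanger, the jars, the bowl and the mug where they stand.

Things in the scene. Friction and masses are not known exactly. Their poses are not given: they have to be found in the camera images.
- hanger: Hanger to use, 0.22 kg, 197 mm tall: white tile with teal patch (8 thick along x, 70 wide along y, z 0 to 80), steel hook, teal grip tab on top. Origin: centre of the tile's lower edge, z up. Starts upright in its stand, +x away from the robot as the rail needs (within 0.35 rad), tile bottom 12 mm above the table, 28 mm deep in a close slot: lift it straight up 35 mm or more
- seat (a point): Where the rail's axis lies when the hanger hangs: z 140.7 in the hanger, under the hook's roof (30 wide). The hook is open to +x: shelf on the tile (top z 86), leg at x -20, inverted V roof, lip at x 15 to 19 down to z 126. The rail enters the mouth (z 86 to 126) from +x with the seat 21 to 48 mm above the rail axis; then lower. Axes as the hanger's
- tab (a point): Grip point in the teal tab, 180 mm above the hanger's origin. The tab is 10 mm thick (x), 22 mm wide (y), from z 150 to 197; gripping it across y from above suits the slide; fingertips must stay above the hook roof (z 152)
- rig: Fixed rail stand: grey base 130 x 420 x 12 mm, two posts (radius 8 mm) at y -190 and +190 mm, horizontal steel rail (radius 6 mm) along its y axis, axis 200 mm above the table. Origin on the table below the rail's middle. Yaw within 0.2 rad
- load (a point): Centre of the 60 mm blue loading band on the rail's axis, near its +y end (robot's left); axes as the rig's. The hanger's middle must first hang within the band
- mark (a point): Centre of the 34 mm orange mark on the rail's axis, 130 to 230 mm to the right of the blue band's centre; axes as the rig's, y along the rail. The yellow air nozzle stands behind the rail there (+x by 35 mm or more), up to 118 mm high. Orange and blue patches on the base repeat the marks below
- console: Fixed blower console, blue housing and dark base plate. Origin on the table below the paddle's hinge (axis along y, 70 mm up). The paddle points to the console's -x (to the robot, within 0.3 rad). Beside its end, 40 to 70 mm to -y, a gauge plate up to 113 mm high: from the top white, green, white, red. The paddle's orange pointer moves in front of it
- pad (a point): Centre of the top of the round black press pad (radius 22 mm) at the paddle's end, 105 mm from the hinge. At rest it is 101 mm above the table, and 100 mm from the hinge horizontally
- paddle (a joint): Paddle angle in rad: 0 at rest (0.30 above level), grows as pressed, stop 0.56. Green 0.22 to 0.38, middle 0.30: paddle level, pad top 70 mm above the table (31 lower than at rest), 105 mm from the hinge. Red from 0.45 (pad 47 mm below rest). A spring returns it: on the pad about 4 N to start, 8 to 9 N mid-green, 10 to 11 N at red
- spare_hanger: Bystander: an identical hanger with a rust-red patch and tab, in the other stand; origin as for the hanger
- stand: Fixed wooden stand of the teal hanger, 50 x 100 mm, 40 mm high, with a slot along its y; origin centre of its underside. The two stands lie 0.15 m or more apart and which is left varies
- spare_stand: Fixed wooden stand of the rust-red hanger, the same size
- jar_blue: Bystander: blue jar, white lid, 68 mm wide, 90 mm high; origin centre of its underside
- jar_plum: Bystander: plum jar, 72 mm wide, 100 mm high; origin centre of its underside
- jar_amber: Bystander: amber glass jar, 64 mm wide, 85 mm high; origin centre of its underside
- bowl: Bystander: white bowl, 110 mm wide, 50 mm high; origin centre of its underside
- mug: Bystander: terracotta mug, 76 mm wide, 85 mm high; origin centre of its underside

How it is judged:
On the way, in this order (a step that is already met when the one before it is completed fails the run):
1. the teal hanger is hooked on the rail within the blue loading band (y of seat in the frame of load between -0.032 and 0.032 m and x of seat in the frame of load between -0.012 and 0.012 m and z of seat in the frame of load between -0.01 and 0.01 m), for 0.1 s.
2. the hanger hangs on the rail at the orange mark, let go (y of seat in the frame of mark between -0.014 and 0.014 m and x of seat in the frame of mark between -0.012 and 0.012 m and z of seat in the frame of mark between -0.01 and 0.01 m and contact force between hanger and rig above 0.5 N and contact force between the fingers and hanger below 0.1 N and angle between hanger's own z axis and vertical below 0.25 rad), for 0.2 s.
3. the fingers hold the paddle in the green (value of joint paddle between 0.2 and 0.4 rad and contact force between the fingers and paddle above 2 N), for 0.3 s.
At the end, for the whole second after the job is handed in: The teal hanger hangs free and still on the rail within 14 mm of the orange mark, not touched by the fingers, and the fingers are holding the paddle in the green (0.20 to 0.40 rad), pushing with more than 2 N (all of step 2 and all of step 3 and linear speed of hanger below 0.03 m/s and velocity of joint paddle between -0.1 and 0.1 rad/s); the arm keeps its last pose, push and grip.
It fails at once if the paddle is pressed into the red (value of joint paddle above 0.46 rad).
It fails at once if the hanger is lifted off or put on the rail near the orange mark instead of sliding there (y of seat in the frame of mark between -0.05 and 0.05 m and x of seat in the frame of mark between -0.012 and 0.012 m and z of seat in the frame of mark between 0.013 and 0.055 m).
It fails at once if the other hanger is disturbed (distance of spare_hanger from where it was at the start of the episode above 0.02 m).
It fails at once if a jar, the bowl or the mug is pushed away (distance of any of jar_blue, jar_plum, jar_amber, bowl, mug from where it was at the start of the episode above 0.03 m).
It also fails if it takes over 51 s, if anything falls off the work surface, if the arm or the gripper's body presses on something with over 40 N, if the wrist force passes 120 N, or if a joint passes its speed limit or range.

### The arm

A 6-joint arm with a two-finger parallel gripper is mounted at the origin on the work surface. World frame = base frame: x ahead of the robot, y to its left, z up, the work surface at z = 0. Lengths are in m, angles in rad, forces in N, time in s.
With the tool pointing down it reaches from about 0.225 to 0.875 m from the base axis. Payload 3.4 kg.
Tool frame: the origin (TCP) lies at the very end of the fingers, on their centre line; the grasp point (between the pads) lies 19 mm behind it; z points along the fingers, y is the line along which they close (so a half turn about z gives the same grasp; the last joint's range is limited). The gripper opens to 85 mm and grips with 20 to 120 N. Pads are 22 mm wide; open, the fingers measure 114 mm over their backs; the gripper's body (76 mm by 85 mm) begins 54 mm behind the grasp point. The pads swing forward as they close: fully open they stand 13 mm farther back than shut.
Start: joints at [1.157, 0.276, 1.505, -0, 1.361, -0.121], TCP at [0.166, 0.551, 0.231] pointing down, gripper open.
Joint ranges: [-2.89, 2.89], [-0.75, 2.08], [0.22, 2.7], [-1.18, 4.32], [0.11, 2.71], [-2.7, 2.7]. Speed limits (rad/s): [2.57, 2.57, 3.14, 3.14, 3.14, 3.14].

### API

Orientations are given as [roll, pitch, yaw] about the fixed x, y, z axes, in that order (R = Rz(yaw) Ry(pitch) Rx(roll)).
In Python, from station import r gives the robot as it stands.
- The arm moves only by the tool pendant, called after ">>>" as name(argument=value, ...), one argument or row to a line, values as JSON. Schema: {"type":"object","properties":{"rows":{"type":"array","items":{"type":"array","prefixItems":[{"type":"array","items":{"type":"number"},"minItems":3,"maxItems":3},{"type":"array","items":{"type":"number"},"minItems":3,"maxItems":3},{"type":"number"}],"minItems":3,"maxItems":3},"minItems":1,"maxItems":10},"only":{"type":"string"},"quiet":{"type":"boolean"},"lines":{"type":"string"}},"required":["rows"],"additionalProperties":false}. rows is a list of rows, 1 to 10 of them, each written [[dx, dy, dz], [rx, ry, rz], opening]: dx, dy, dz in shares of the most that a row can go, 1 being 62.5 mm, then a rotation vector rx, ry, rz in fractions of the full range, 1 being pi/2 rad, then the finger opening in m; each row shifts and turns the commanded pose from where the row before left it, along the tool's axes as they then stand; what a row does not reach is not made up. A row lasts 1/8 s, in which the tool goes at most 0.0625 m and 0.188 rad, less where a joint would pass 70% of its speed; a pose out of reach is approached as far as the arm can. The fingers move at their own pace and stop on an object; the grip force is fixed at half the most. Time passes only in rows, so rows that do not move let the fingers close. The tool returns the time, the measured TCP pose, the force, the opening and the grip force at its end. only (a regular expression) keeps the lines of the reply that match it, lines (a string "A,B") keeps lines A to B, and quiet returns only ok. A shift or turn number past 1, either way, is cut back to 1. Input that does not fit is refused with a message, and nothing moves.
- r.observe(): the state, without advancing time (a new reading comes with each control period).
- r.snapshot(name): name is "side" or "top"; returns a dict with "image" (420x560x3 uint8, red, green, blue), "K" (3x3 intrinsics, pixels), "k1" (the pictures are not rectified: a ray, as slopes to the right and down, at radius r is drawn at 1 + k1 r^2 times it, then the intrinsics apply), "camera_from_world" (4x4, takes a point from world to camera coordinates). Camera axes: x right, y down, z forward; pixel columns grow to the right and rows downward; lengths in m; the calibration is good to about 2 mm. A picture is of the moment at which its call begins. There is no depth.
- r.hand_in(): hands the job in; it is judged then, once.
The state is a dict: "t": time; "q": joint angles; "qvel": joint speeds; "joint_torque": joint torques, N m; "eef_pos": TCP position; "ee_rot": TCP orientation; "contact_force": force on the tool from outside, world axes, zero at the start; "moment": the same for the moment, N m; "finger_gap": finger opening in m; "finger_force": force on a finger pad.
Only numpy, scipy, OpenCV 4.12 (cv2) and the standard library are available. Lean on these libraries where they do the work, as an engineer would, in place of code of your own. Each camera call takes 0.05 s, during which the arm holds its last target. There are 200 camera calls.

## Working session

There is one attempt and no reset: what is moved stays moved. The work goes in short steps, Python scripts to look and compute and a tool call to move; the robot and the scene stay as the last step left them, time stands still between calls to the robot, and variables do not carry over. Pictures are saved under pics/ and viewed, at most 14 in all, crops included, and the job is handed in when it is done.

```bash
ls; mkdir -p pics
```

Run:
```python
from station import r
import cv2
for n in("side","top"):
    s=r.snapshot(n); cv2.imwrite(f"pics/{n}0.png",s["image"][:,:,::-1]); print(s["K"],s["k1"],s["camera_from_world"])
print(r.observe())
```

```text
pics
station.py
[[483.70249453   0.         275.59927751]
 [  0.         483.70249453 212.02000323]
 [  0.           0.           1.        ]] -0.11275968301480979 [[-0.99551941 -0.0931804   0.01607873  0.48048655]
 [-0.07442179  0.66722026 -0.74113327  0.15945475]
 [ 0.05833104 -0.73900916 -0.67116536  1.34317156]
 [ 0.          0.          0.          1.        ]]
[[427.73314021   0.         279.45054803]
 [  0.         427.73314021 205.7572148 ]
 [  0.           0.           1.        ]] 0.026246034051717174 [[ 0.00203871 -0.99971663  0.02371698 -0.05164618]
 [-0.99394743 -0.00463084 -0.10975913  0.49847226]
 [ 0.10983786 -0.02334967 -0.99367522  1.6149316 ]
 [ 0.          0.          0.          1.        ]]
{'t': 0.1, 'q': array([ 1.15700427e+00,  2.76525083e-01,  1.50598573e+00,  7.13057088e-06,
        1.36073043e+00, -1.20986371e-01]), 'qvel': array([ 0.00081775, -0.00237686, -0.00301617, -0.00059725,  0.00096296,
       -0.00060292]), 'joint_torque': array([ 2.23816678e-03, -4.17695940e+01, -2.46406353e+01, -4.49391318e-04,
        5.75285987e-03,  2.09149101e-05]), 'eef_pos': array([0.16577222, 0.55009377, 0.23053832]), 'ee_rot': array([-3.13995696e+00, -2.05890943e-04,  2.84878531e+00]), 'contact_force': array([ 0.58026825, -0.50519662, -0.50052826]), 'moment': array([-0.01655745,  0.02147938,  0.07317327]), 'finger_force': 0.0, 'finger_gap': 0.08535559274274053}
```

View pics/side0.png

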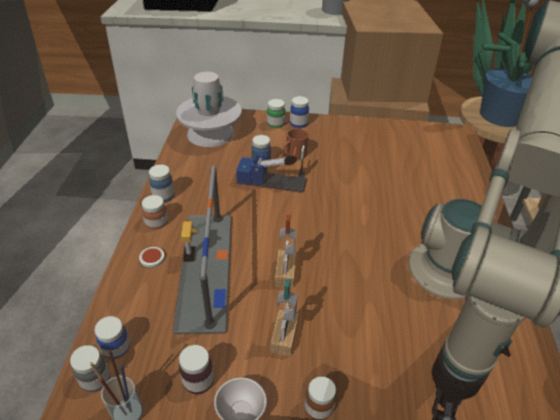

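View pics/top0.png

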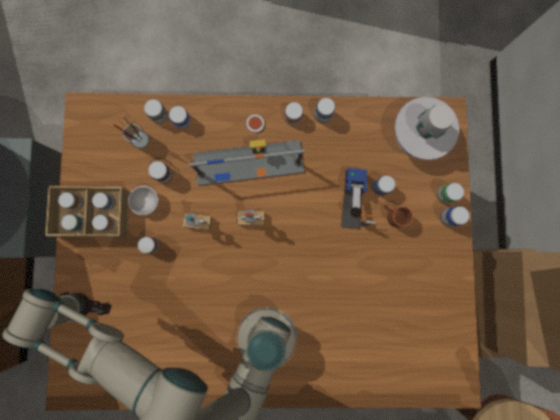

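Side view: teal hanger at (287,290–335), rust at (287,225–280), rail from (212,170) to (207,325), console at (250–305,165–185). Top view: teal hanger (196,220), rust (250,217), rail (195,163)–(300,155), paddle (357,200). Enlarging.

Run:
```python
import cv2
s=cv2.imread("pics/side0.png");t=cv2.imread("pics/top0.png")
cv2.imwrite("pics/s1.png",cv2.resize(s[215:355,170:310],None,fx=4.2,fy=4.2,interpolation=cv2.INTER_CUBIC))
cv2.imwrite("pics/t1.png",cv2.resize(t[135:235,185:385],None,fx=4,fy=4,interpolation=cv2.INTER_CUBIC))
```

```text
(no output)
```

View pics/s1.png

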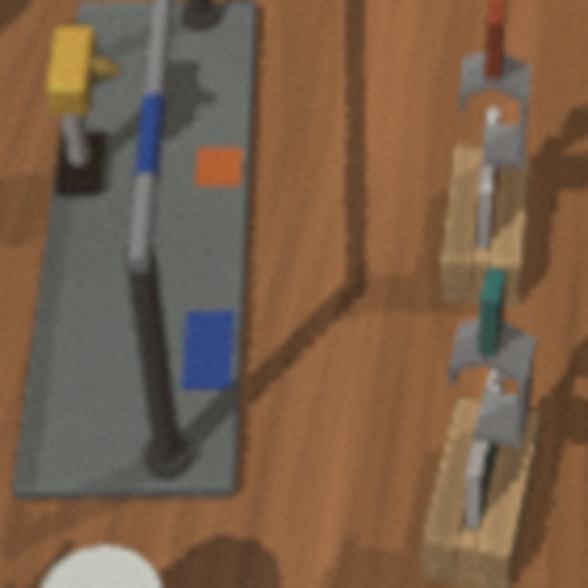

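View pics/t1.png

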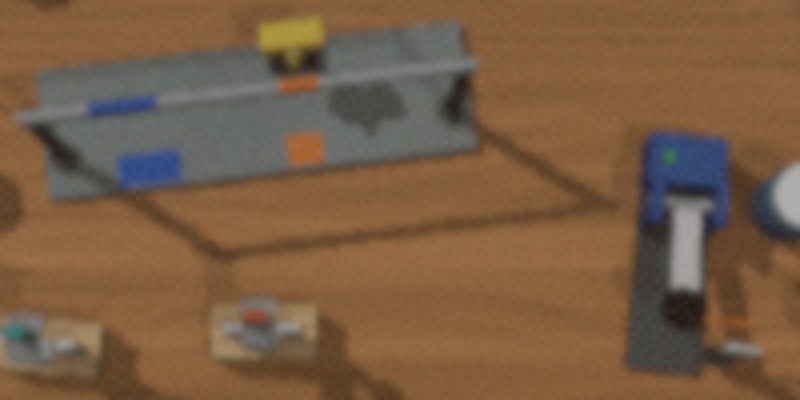

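Crops: side – teal tab centred near (287,289), blue band (205.5,247); top – teal tab (189,217.5), blue band (215.5,161.5), orange mark (259.5,156), press pad (356,212). Both hangers sit in stands, hooks toward the rail.

Create h.py:
```python
import cv2,numpy as np
from station import r
def cam(s): return np.array(s["K"]),s["k1"],np.array(s["camera_from_world"])
def ray(s,p):
    K,k1,T=cam(s); d=np.array([(p[0]-K[0,2])/K[0,0],(p[1]-K[1,2])/K[1,1]]);u=d.copy()
    for _ in range(10): u=d/(1+k1*(u@u))
    R=T[:3,:3]; return -R.T@T[:3,3], R.T@np.array([*u,1])
def plane(s,p,z):
    o,v=ray(s,p); return o+v*(z-o[2])/v[2]
def tri(a,p,b,q):
    o,v=ray(a,p);o2,w=ray(b,q)
    m=np.linalg.lstsq(np.c_[v,-w],o2-o,rcond=None)[0]
    A,B=o+v*m[0],o2+w*m[1]; return (A+B)/2,np.linalg.norm(A-B)
def proj(s,X):
    K,k1,T=cam(s);c=T[:3,:3]@X+T[:3,3];u=c[:2]/c[2];u=u*(1+k1*(u@u));return K[0,0]*u+K[:2,2]
def blobs(s,lo,hi,box,amin=6):
    x0,y0,x1,y1=box;h=cv2.cvtColor(s["image"],cv2.COLOR_RGB2HSV)[y0:y1,x0:x1]
    m=cv2.inRange(h,np.array(lo),np.array(hi));n,L,st,c=cv2.connectedComponentsWithStats(m)
    out=[]
    for i in range(1,n):
        if st[i,4]>=amin:
            ys,xs=np.where(L==i);(_,wh,a)=cv2.minAreaRect(np.c_[xs,ys].astype(np.float32))
            out.append((np.round(c[i]+[x0,y0],1),int(st[i,4]),[x0+int(st[i,0]),y0+int(st[i,1]),int(st[i,2]),int(st[i,3])]))
    return out
TEAL=((75,70,30),(98,255,255));BLUE=((105,120,60),(128,255,255));ORA=((4,170,140),(14,255,255));RUST=((0,150,60),(8,255,255))
```

Run:
```python
from h import *
S=r.snapshot("side");T=r.snapshot("top")
for n,s,b in(("S",S,(170,150,310,355)),("T",T,(180,135,400,240))):
    for c in("TEAL","BLUE","ORA","RUST"):
        print(n,c)
        for o in blobs(s,*globals()[c],b): print("  ",*o)
```

```text
S TEAL
   [243.3 166.3] 7 [242, 165, 4, 4]
   [286.5 288.1] 62 [285, 280, 5, 19]
S BLUE
   [260.4 154.6] 15 [257, 154, 9, 2]
   [246.8 164.9] 158 [238, 159, 24, 13]
   [205.1 246.3] 67 [203, 238, 5, 17]
   [219.2 298.1] 183 [214, 289, 11, 18]
S ORA
   [209.1 202.4] 21 [207, 200, 5, 6]
   [287.6 217.3] 7 [287, 216, 2, 4]
   [221.9 254. ] 61 [218, 251, 9, 7]
S RUST
   [287.5 223. ] 46 [286, 215, 4, 18]
T TEAL
   [351.7 173.6] 11 [350, 172, 4, 4]
   [188.6 217.8] 13 [186, 217, 6, 3]
T BLUE
   [215.2 161.1] 29 [208, 160, 15, 3]
   [356.6 176.7] 207 [347, 170, 19, 21]
   [221.8 176.5] 93 [215, 173, 15, 8]
T ORA
   [260.5 171.9] 28 [258, 170, 6, 5]
T RUST
```

Run:
```python
from h import *
S=r.snapshot("side");T=r.snapshot("top")
print(blobs(T,(3,110,100),(14,255,255),(250,150,270,163)))
P=lambda *a:print(a[0],np.round(a[1],4),*np.round(a[2:],4))
P("tab",*tri(S,(286.5,288.6),T,(188.6,217.6)))
P("blue",*tri(S,(205.2,246.4),T,(215.2,161.3)))
P("ora",*tri(S,(209.1,202.6),T,(259.5,156.3)))
P("basepatch blue",plane(S,(219.2,298.1),.012),*plane(T,(221.8,176.5),.012))
P("basepatch ora",plane(S,(221.9,254),.012),*plane(T,(260.7,172),.012))
# rail fits in top: rail ends from crop
for p in((190.,164.5),(303.5,150.8)): P("railend",plane(T,p,.2))
# base corners top crop
for c in((40,74),(458,22),(478,150),(52,199)): P("base",plane(T,(185+c[0]/4,135+c[1]/4),.012))
for c in((245,4),(16,495),(236,490)): P("baseS",plane(S,(170+c[0]/4.2,215+c[1]/4.2),.012))
# stand top corners in crop (spare) & teal side
for c in((211,304),(318,304),(316,358),(212,358)): P("spstandT",plane(T,(185+c[0]/4,135+c[1]/4),.04))
for c in((457,148),(525,150),(442,262),(520,266)): P("spstandS",plane(S,(170+c[0]/4.2,215+c[1]/4.2),.04))
for c in((459,400),(540,400),(424,550),(511,560)): P("standS",plane(S,(170+c[0]/4.2,215+c[1]/4.2),.04))
c=cv2.resize(T["image"][195:235,170:230],None,fx=8,fy=8,interpolation=cv2.INTER_CUBIC)
d=cv2.resize(S["image"][150:200,230:320],None,fx=6,fy=6,interpolation=cv2.INTER_CUBIC)
o=np.zeros((600,560,3),np.uint8);o[:c.shape[0],:c.shape[1]]=c;o[300:,:540]=d[:300]
cv2.imwrite("pics/c2.png",o[:,:,::-1])
```

```text
[(array([259.1, 155.4]), 36, [255, 153, 9, 5])]
tab [0.4379 0.266  0.1865] 0.0017
blue [0.6327 0.1764 0.2033] 0.0
ora [0.6526 0.0238 0.2031] 0.002
basepatch blue [0.6125 0.1754 0.012 ] 0.614 0.1744 0.012
basepatch ora [0.6324 0.0217 0.012 ] 0.6328 0.0232 0.012
railend [0.6215 0.2632 0.2   ]
railend [ 0.6729 -0.1295  0.2   ]
base [0.7043 0.2802 0.012 ]
base [ 0.7599 -0.129   0.012 ]
base [ 0.6319 -0.1482  0.012 ]
base [0.5809 0.2658 0.012 ]
baseS [ 0.6404 -0.1363  0.012 ]
baseS [0.7037 0.2926 0.012 ]
baseS [0.5778 0.2746 0.012 ]
spstandT [0.4766 0.1087 0.04  ]
spstandT [0.477  0.0072 0.04  ]
spstandT [0.4256 0.0087 0.04  ]
spstandT [0.4252 0.1071 0.04  ]
spstandS [0.4729 0.016  0.04  ]
spstandS [0.4284 0.013  0.04  ]
spstandS [0.4736 0.1139 0.04  ]
spstandS [0.4251 0.112  0.04  ]
standS [0.4538 0.2175 0.04  ]
standS [0.4067 0.2126 0.04  ]
standS [0.4641 0.3205 0.04  ]
standS [0.416  0.3219 0.04  ]
```

View pics/c2.png

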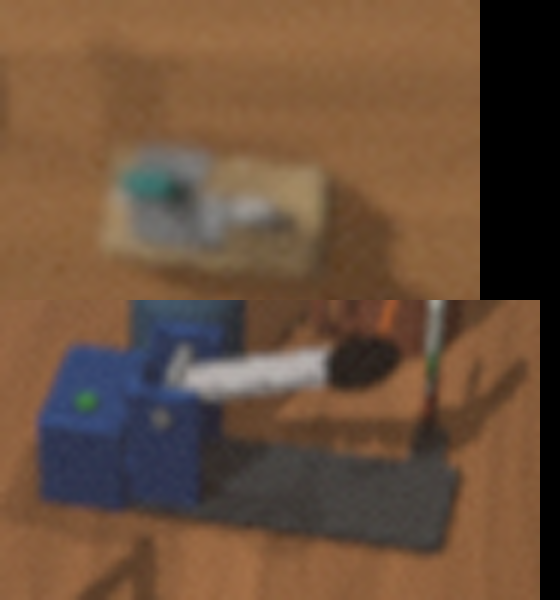

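Crop: teal stand turned slightly (long axis ≈ -0.095 rad yaw), tab at its left half (top (188,218)); console pad is at side ≈(290,160). Go above the tab.

Add to h.py:
```python
def go(x,y,z,psi):
    o=r.observe();p=np.array(o["eef_pos"]);yaw=o["ee_rot"][2];t=np.pi+psi
    d=np.array([x,y,z])-p;rz=-((t-yaw+np.pi)%(2*np.pi)-np.pi)
    f=lambda a:np.round([d[0]*np.cos(a)+d[1]*np.sin(a),d[0]*np.sin(a)-d[1]*np.cos(a),-d[2]],4)
    print("t",o["t"],"rz %.4f"%rz,"move after turning",f(t),"move without turning",f(yaw),np.round(o["ee_rot"],3))
```

```bash
python3 -c "
from h import *
go(.437,.267,.265,-.095)"
```

```text
t 0.3 rz -0.1978 move after turning [-0.2968 -0.2564 -0.034 ] move without turning [-0.3414 -0.1931 -0.034 ] [-3.141 -0.     2.849]
```

Units first: shifts go in shares of 62.5 mm and turns go in shares of pi/2 rad. So -0.037 m is -0.592, -0.034 m is -0.544, -0.099 rad / 1.5708 = -0.063.

>>> pendant(
  rows=[
    [[0,0,-0.544],[0,0,-0.063],0.06],
    [[0,0,0],[0,0,-0.063],0.06],
    [[-0.592,-0.512,0],[0,0,0],0.06],
    [[-0.592,-0.512,0],[0,0,0],0.06],
    [[-0.592,-0.512,0],[0,0,0],0.06],
    [[-0.592,-0.512,0],[0,0,0],0.06],
    [[-0.592,-0.512,0],[0,0,0],0.06],
    [[-0.592,-0.512,0],[0,0,0],0.06],
    [[-0.592,-0.512,0],[0,0,0],0.06],
    [[-0.592,-0.512,0],[0,0,0],0.06],
  ],
)

```text
t: 1.55
eef_pos: [0.4374, 0.2664, 0.2654]
ee_rot: [3.141, 0.0, 3.047]
contact_force: [0.6, 0.8, 0.2]
finger_gap: 0.06
finger_force: 0.0
```

>>> pendant(
  rows=[
    [[0,0,0],[0,0,0],0.06],
    [[0,0,0],[0,0,0],0.06],
  ],
)

```text
t: 1.8
eef_pos: [0.436, 0.2679, 0.2652]
ee_rot: [3.141, -0.001, 3.046]
contact_force: [-0.7, 1.2, -0.0]
finger_gap: 0.0598
finger_force: 0.0
```

```bash
python3 - <<'E'
from h import *
go(.437,.267,.172,-.095)
S=r.snapshot("side");T=r.snapshot("top")
a=cv2.resize(S["image"][235:345,240:350],None,fx=4,fy=4);b=cv2.resize(T["image"][165:245,150:240],None,fx=4,fy=4)
o=np.zeros((440,800,3),np.uint8);o[:,:440]=a;o[:320,440:]=b;cv2.imwrite("pics/c3.png",o[:,:,::-1])
for s in(S,T): print(blobs(s,*TEAL,(170,200,310,340)))
p=np.array(r.observe()["eef_pos"]);print(proj(S,p),proj(T,p))
E
```

```text
t 1.8 rz -0.0004 move after turning [-0.0011 -0.0008  0.0932] move without turning [-0.0011 -0.0008  0.0932] [ 3.141e+00 -1.000e-03  3.046e+00]
[(array([286.4, 288.5]), 64, [285, 280, 5, 19])]
[(array([265.7, 336.8]), 79, [253, 334, 25, 6])]
[288.32994403 265.34620581] [183.24362228 216.58288837]
```

View pics/c3.png

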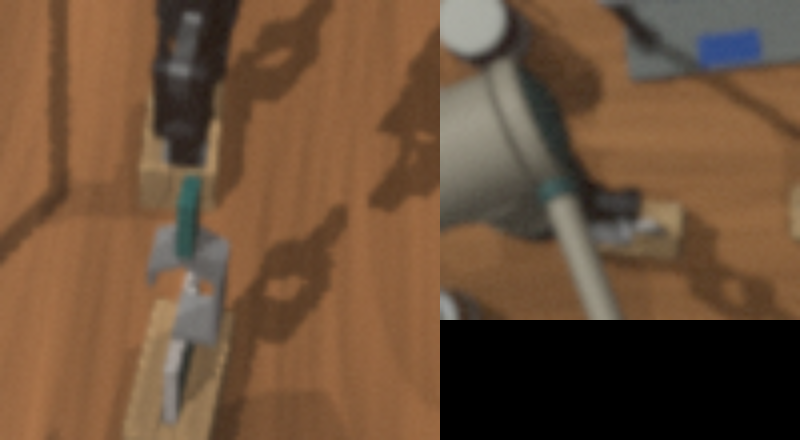

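The open fingers stand directly above the teal tab (side: fingertip (288,265), tab (286,288)). Descend and grip.

To row units: 0.025 m is 0.4, 0.022 m is 0.352.

>>> pendant(
  rows=[
    [[-0.016,0,0.4],[0,0,0],0.06],
    [[0,0,0.4],[0,0,0],0.06],
    [[0,0,0.352],[0,0,0],0.06],
    [[0,0,0.336],[0,0,0],0.06],
    [[0,0,0],[0,0,0],0.06],
    [[0,0,0],[0,0,0],0.03],
    [[0,0,0],[0,0,0],0.01],
    [[0,0,0],[0,0,0],0.01],
    [[0,0,0],[0,0,0],0.01],
    [[0,0,0],[0,0,0],0.01],
  ],
)

```text
t: 3.15
eef_pos: [0.438, 0.2674, 0.1734]
ee_rot: [3.141, 0.002, 3.047]
contact_force: [0.3, -1.3, 5.7]
finger_gap: 0.0212
finger_force: 58.9
```

To row units: -0.02 m is -0.32, -0.015 m is -0.24.

>>> pendant(
  rows=[
    [[0,0,-0.24],[0,0,0],0.01],
    [[0,0,-0.32],[0,0,0],0.01],
    [[0,0,-0.32],[0,0,0],0.01],
    [[0,0,-0.32],[0,0,0],0.01],
    [[0,0,-0.16],[0,0,0],0.01],
    [[0,0,0],[0,0,0],0.01],
    [[0,0,0],[0,0,0],0.01],
  ],
)

```text
t: 4.03
eef_pos: [0.4369, 0.2674, 0.2565]
ee_rot: [-3.141, -0.002, 3.047]
contact_force: [-1.0, 0.5, -1.9]
finger_gap: 0.0208
finger_force: 59.1
```

Run:
```python
from h import *
S=r.snapshot("side");T=r.snapshot("top")
for s in(S,T): print(blobs(s,*TEAL,(170,200,310,340)))
print(blobs(S,(100,0,150),(130,60,255),(260,240,310,340)))
a=S["image"][190:340,170:320];cv2.imwrite("pics/c4.png",cv2.resize(a,None,fx=4,fy=4)[:,:,::-1])
psi=.129;X=np.array([.6327,.1764]);ax=np.array([np.cos(psi),np.sin(psi)])
for d in(-.075,0): go(*(X+d*ax),.253,psi)
```

```text
[]
[(array([266.3, 336.7]), 77, [254, 333, 24, 7])]
[]
t 4.125 rz -0.2238 move after turning [-0.1075 -0.1154  0.0034] move without turning [-0.1304 -0.0887  0.0034] [-3.141e+00 -2.000e-03  3.047e+00]
t 4.125 rz -0.2238 move after turning [-0.1825 -0.1154  0.0034] move without turning [-0.2035 -0.0721  0.0034] [-3.141e+00 -2.000e-03  3.047e+00]
```

View pics/c4.png

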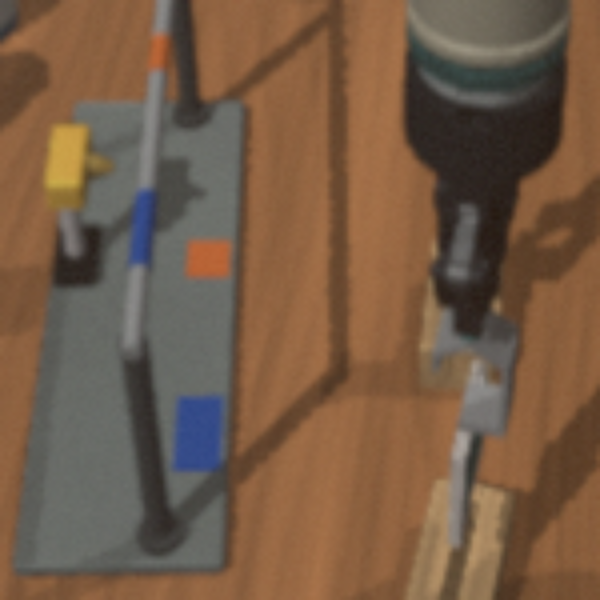

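The hanger is free of the stand, upright in the gripper, bottom ≈(286,322) in the side image. Turn to the rail's yaw and stand off in front of the blue band.

To row units: -0.023 m is -0.368, -0.022 m is -0.352, -0.075 rad / 1.5708 = -0.0477.

>>> pendant(
  rows=[
    [[0,0,0.048],[0,0,-0.0477],0.01],
    [[0,0,0],[0,0,-0.0477],0.01],
    [[0,0,0],[0,0,-0.0471],0.01],
    [[-0.336,-0.368,0],[0,0,0],0.01],
    [[-0.352,-0.368,0],[0,0,0],0.01],
    [[-0.352,-0.368,0],[0,0,0],0.01],
    [[-0.352,-0.368,0],[0,0,0],0.01],
    [[-0.336,-0.368,0],[0,0,0],0.01],
    [[0,0,0],[0,0,0],0.01],
    [[0,0,0],[0,0,0],0.01],
  ],
)

```text
t: 5.38
eef_pos: [0.5586, 0.1676, 0.2535]
ee_rot: [3.141, -0.002, -3.013]
contact_force: [-0.2, 0.3, -2.7]
finger_gap: 0.0209
finger_force: 59.3
```

```bash
python3 - <<'E'
from h import *
S=r.snapshot("side")
psi=.129;X=np.array([.6327,.1764])
go(*X,.2535,psi)
a=S["image"][170:320,150:300];cv2.imwrite("pics/c5.png",cv2.resize(a,None,fx=4,fy=4)[:,:,::-1])
E
```

```text
t 5.425 rz 0.0005 move after turning [-0.0747 -0.0011  0.0003] move without turning [-0.0747 -0.0011  0.0003] [ 3.141e+00 -2.000e-03 -3.012e+00]
```

View pics/c5.png

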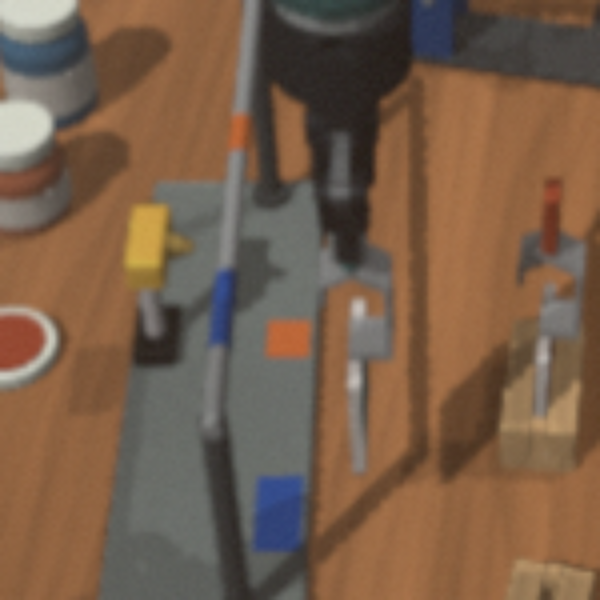

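The hanger stands in front of the rail, hook mouth facing it, level with the blue band (205,247). Advance.

To row units: -0.015 m is -0.24, -0.001 m is -0.016.

>>> pendant(
  rows=[
    [[-0.24,0,0],[0,0,0],0.01],
    [[-0.24,-0.016,0],[0,0,0],0.01],
    [[-0.24,0,0],[0,0,0],0.01],
    [[-0.24,0,0],[0,0,0],0.01],
    [[-0.24,0,0],[0,0,0],0.01],
    [[0,0,0],[0,0,0],0.01],
    [[0,0,0],[0,0,0],0.01],
  ],
)

```text
t: 6.3
eef_pos: [0.6334, 0.1761, 0.2541]
ee_rot: [3.141, -0.001, -3.012]
contact_force: [-0.1, -0.2, -3.1]
finger_gap: 0.0212
finger_force: 59.3
```

>>> pendant(
  rows=[
    [[0,0,0.16],[0,0,0],0.01],
    [[0,0,0.16],[0,0,0],0.01],
    [[0,0,0.096],[0,0,0],0.01],
    [[0,0,0],[0,0,0],0.01],
  ],
)

```text
t: 6.8
eef_pos: [0.6333, 0.176, 0.2274]
ee_rot: [3.142, -0.002, -3.012]
contact_force: [-0.4, -0.1, -2.4]
finger_gap: 0.0209
finger_force: 59.3
```

Run:
```python
from h import *
S=r.snapshot("side");T=r.snapshot("top")
go(.6327,.1764,.2205,.129)
a=S["image"][170:290,150:270];b=T["image"][120:210,180:270]
o=np.zeros((480,800,3),np.uint8);o[:,:480]=cv2.resize(a,None,fx=4,fy=4);o[:315,480:795]=cv2.resize(b,None,fx=3.5,fy=3.5)
cv2.imwrite("pics/c6.png",o[:,:,::-1])
```

```text
t 6.9 rz 0.0002 move after turning [0.0012 0.0004 0.0079] move without turning [0.0012 0.0004 0.0079] [ 3.142  0.    -3.012]
```

View pics/c6.png

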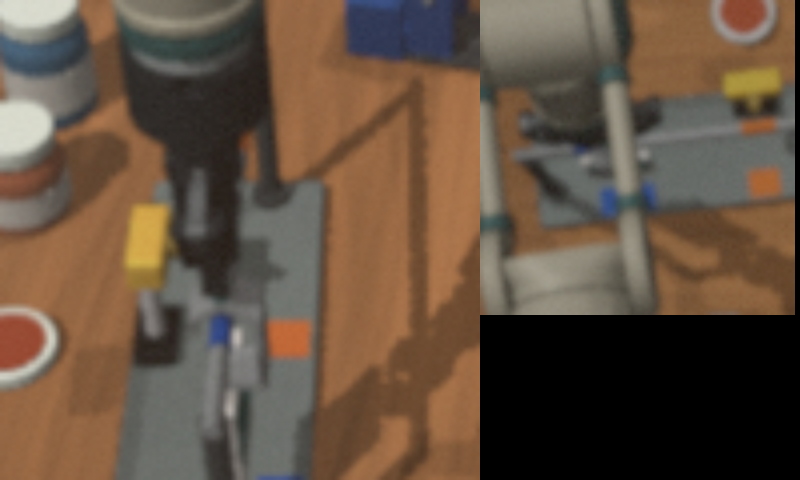

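The rail (blue band at (205,252)) now lies in the hook. Lower until it seats.

To row units: 0.003 m is 0.048, 0.002 m is 0.032.

>>> pendant(
  rows=[
    [[0,0,0.048],[0,0,0],0.01],
    [[0,0,0.032],[0,0,0],0.01],
    [[0,0,0],[0,0,0],0.01],
  ],
)

```text
t: 7.28
eef_pos: [0.6337, 0.1761, 0.2231]
ee_rot: [3.142, -0.0, -3.012]
contact_force: [-0.1, 0.7, -1.8]
finger_gap: 0.0214
finger_force: 59.3
```

>>> pendant(
  rows=[
    [[0,0,0.024],[0,0,0],0.01],
    [[0,0,0],[0,0,0],0.01],
  ],
)

```text
t: 7.52
eef_pos: [0.6338, 0.1761, 0.2217]
ee_rot: [3.142, -0.0, -3.012]
contact_force: [0.6, -0.3, -1.5]
finger_gap: 0.0211
finger_force: 59.3
```

>>> pendant(
  rows=[
    [[0,0,0.024],[0,0,0],0.01],
    [[0,0,0],[0,0,0],0.01],
  ],
)

```text
t: 7.78
eef_pos: [0.634, 0.1762, 0.2208]
ee_rot: [3.141, 0.001, -3.012]
contact_force: [-0.5, -0.4, 0.1]
finger_gap: 0.0212
finger_force: 59.8
```

To row units: 0.0005 m is 0.008.

>>> pendant(
  rows=[
    [[0,0,0.008],[0,0,0],0.01],
    [[0,0,0],[0,0,0],0.01],
  ],
)

```text
t: 8.02
eef_pos: [0.634, 0.1762, 0.2208]
ee_rot: [3.141, 0.001, -3.012]
contact_force: [-0.6, -0.3, 4.3]
finger_gap: 0.0209
finger_force: 60.0
```

>>> pendant(
  rows=[
    [[0,-0.16,0],[0,0,0],0.01],
    [[0,-0.24,0],[0,0,0],0.01],
    [[0,-0.24,0],[0,0,0],0.01],
    [[0,0,0],[0,0,0],0.01],
  ],
)

```text
t: 8.52
eef_pos: [0.6392, 0.1361, 0.2206]
ee_rot: [3.141, 0.001, -3.013]
contact_force: [-0.8, 1.0, 4.8]
finger_gap: 0.0211
finger_force: 60.3
```

```bash
python3 -c "
from h import *
go(.6525,.0243,.2205,.129)"
```

```text
t 8.525 rz -0.0005 move after turning [ 1.100e-03 -1.126e-01  1.000e-04] move without turning [ 1.100e-03 -1.126e-01  1.000e-04] [ 3.141e+00  1.000e-03 -3.013e+00]
```

To row units: -0.017 m is -0.272, -0.014 m is -0.224.

>>> pendant(
  rows=[
    [[0,-0.224,0],[0,0,0],0.01],
    [[0,-0.272,0],[0,0,0],0.01],
    [[0,-0.272,0],[0,0,0],0.01],
    [[0,-0.272,0],[0,0,0],0.01],
    [[0,0,0],[0,0,0],0.01],
  ],
)

```text
t: 9.15
eef_pos: [0.6477, 0.0712, 0.2207]
ee_rot: [3.141, 0.001, -3.013]
contact_force: [-0.9, -0.0, 5.1]
finger_gap: 0.021
finger_force: 60.4
```

>>> pendant(
  rows=[
    [[0,-0.272,0],[0,0,0],0.01],
    [[0,-0.272,0],[0,0,0],0.01],
    [[0,-0.216,0],[0,0,0],0.01],
    [[0,0,0],[0,0,0],0.01],
    [[0,0,0],[0,0,0],0.01],
  ],
)

```text
t: 9.78
eef_pos: [0.6538, 0.0246, 0.2207]
ee_rot: [3.141, 0.002, -3.013]
contact_force: [-1.2, 0.7, 4.7]
finger_gap: 0.0214
finger_force: 60.4
```

Run:
```python
from h import *
S=r.snapshot("side");T=r.snapshot("top")
go(.6525,.0243,.2205,.129)
print(blobs(T,(3,110,100),(14,255,255),(235,140,280,180)))
a=S["image"][160:280,160:280];b=T["image"][120:210,220:310]
o=np.zeros((480,800,3),np.uint8);o[:,:480]=cv2.resize(a,None,fx=4,fy=4);o[:315,480:795]=cv2.resize(b,None,fx=3.5,fy=3.5)
cv2.imwrite("pics/c7.png",o[:,:,::-1])
```

```text
t 9.875 rz 0.0002 move after turning [ 0.0014 -0.0001  0.0001] move without turning [ 0.0014 -0.0001  0.0001] [-3.142e+00  2.000e-03 -3.012e+00]
[(array([242.4, 142.7]), 33, [240, 140, 6, 6]), (array([261. , 171.8]), 65, [257, 168, 9, 9]), (array([261.3, 178.6]), 20, [255, 178, 12, 2])]
```

View pics/c7.png

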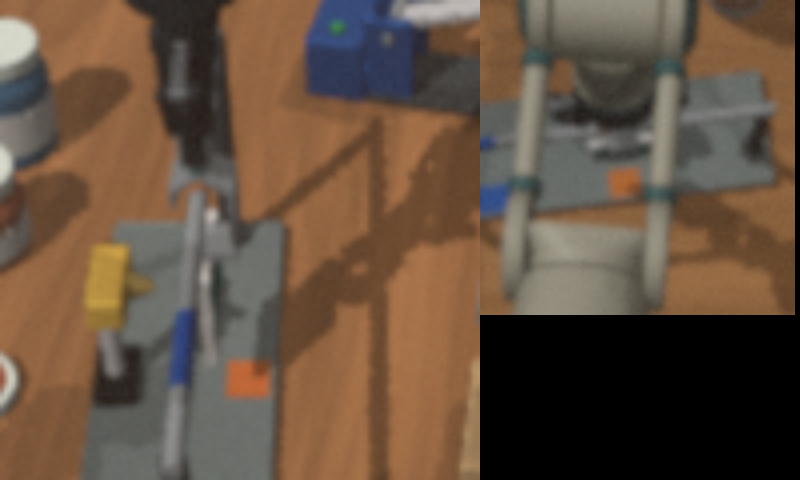

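The hanger hangs on the rail over the orange mark, beside the nozzle (side ≈(210,212)). Let go and rise.

To row units: -0.025 m is -0.4, -0.02 m is -0.32.

>>> pendant(
  rows=[
    [[0,0,0],[0,0,0],0.03],
    [[0,0,0],[0,0,0],0.045],
    [[0,0,0],[0,0,0],0.06],
    [[0,0,0],[0,0,0],0.06],
    [[0,0,-0.16],[0,0,0],0.06],
    [[0,0,-0.32],[0,0,0],0.06],
    [[0,0,-0.4],[0,0,0],0.06],
    [[0,0,-0.4],[0,0,0],0.06],
    [[0,0,-0.32],[0,0,0],0.06],
  ],
)

```text
t: 11.0
eef_pos: [0.6538, 0.0249, 0.3219]
ee_rot: [-3.141, 0.002, -3.012]
contact_force: [0.1, -0.2, -0.4]
finger_gap: 0.06
finger_force: 0.0
```

>>> pendant(
  rows=[
    [[0.8,0,0],[0,0,0],0.05],
    [[0.8,0,0],[0,0,0],0.05],
    [[0.8,0,0],[0,0,0],0.03],
    [[0.8,0,0],[0,0,0],0],
    [[0,0,0],[0,0,0],0],
    [[0,0,0],[0,0,0],0],
  ],
)

```text
t: 11.75
eef_pos: [0.456, -0.0009, 0.3208]
ee_rot: [-3.141, 0.003, -3.013]
contact_force: [0.1, -0.3, -0.2]
finger_gap: -0.0003
finger_force: 0.0
```

Run:
```python
from h import *
S=r.snapshot("side");T=r.snapshot("top")
print(blobs(S,*TEAL,(170,150,240,250)),blobs(T,*TEAL,(230,130,290,200)))
a=S["image"][140:260,180:330];b=T["image"][120:240,230:400]
o=np.zeros((480,800,3),np.uint8);o[:320,:400]=cv2.resize(a,(400,320));o[:282,400:]=cv2.resize(b,(400,282))
cv2.imwrite("pics/c8.png",o[:,:,::-1])
```

```text
[(array([208.4, 193. ]), 47, [207, 185, 4, 18])] [(array([259.6, 152.7]), 22, [257, 151, 6, 5])]
```

View pics/c8.png

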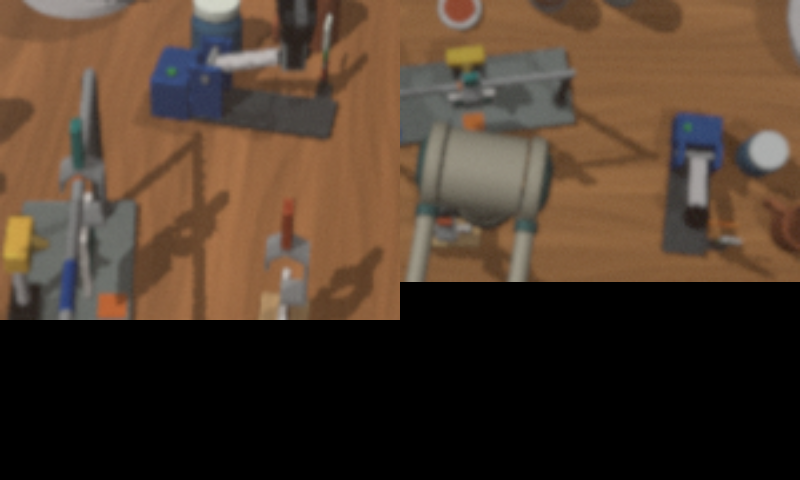

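The hanger hangs free on the rail (tab at side (208,193), top (260,153)). Now locate the pad.

Run:
```python
from h import *
T=r.snapshot("top");s0=cv2.imread("pics/side0.png")[:,:,::-1];S=r.snapshot("side");S0=dict(S,image=np.ascontiguousarray(s0))
print(np.round(tri(S,(208.4,193.2),T,(259.6,153))[0],4), "expected tab at mark .6525 .0243")
print(blobs(S0,(0,0,0),(180,255,62),(275,145,310,175)),blobs(T,(0,0,0),(180,255,48),(345,200,368,220)))
print("pad tri",tri(S0,(290.8,160.3),T,(356,211.7)))
print("pad planes",plane(S0,(290.8,160.3),.101),plane(T,(356,211.7),.101))
# paddle arm in top (t1 crop): top end and pad end; base plate edges
f=lambda x,y:(185+x/4,135+y/4)
print("arm",plane(T,f(686,205),.075),plane(T,f(684,285),.093))
for c in((640,230),(628,365),(698,372)): print("plate",plane(T,f(*c),.005))
print("housing",plane(T,f(648,136),.09),plane(T,f(727,140),.09))
```

```text
[0.6546 0.0226 0.2337] expected tab at mark .6525 .0243
[(array([289.8, 159.7]), 69, [285, 156, 11, 8]), (array([301. , 172.5]), 17, [299, 170, 5, 5])] [(array([355.2, 212.5]), 65, [351, 209, 9, 9])]
pad tri (array([ 0.46829714, -0.33096249,  0.09482144]), np.float64(0.004408437915334789))
pad planes [ 0.465727   -0.32207876  0.101     ] [ 0.46990948 -0.32981972  0.101     ]
arm [ 0.56864514 -0.33869751  0.075     ] [ 0.49094913 -0.33181157  0.093     ]
plate [ 0.55468154 -0.30748055  0.005     ]
plate [ 0.42220478 -0.29381655  0.005     ]
plate [ 0.41566647 -0.36190272  0.005     ]
housing [ 0.63135011 -0.30107102  0.09      ] [ 0.62798745 -0.37513886  0.09      ]
```

To row units: 0.075 rad / 1.5708 = 0.0477.

>>> pendant(
  rows=[
    [[0,0,0],[0,0,0.0477],0],
    [[0,0,0],[0,0,0.0477],0],
    [[0,0,0],[0,0,0.0477],0],
    [[0,0,0],[0,0,0],0],
  ],
)

```text
t: 12.45
eef_pos: [0.4559, -0.0008, 0.3194]
ee_rot: [3.141, -0.001, 3.047]
contact_force: [-0.3, -0.2, -0.4]
finger_gap: 0.0001
finger_force: 0.0
```

```bash
python3 -c "
from h import *
go(.468,-.3285,.14,-.095)"
```

```text
t 12.45 rz 0.0003 move after turning [-0.0432 -0.325   0.1794] move without turning [-0.0431 -0.3251  0.1794] [ 3.141e+00 -1.000e-03  3.047e+00]
```

To row units: -0.05 m is -0.8, -0.04 m is -0.64.

>>> pendant(
  rows=[
    [[-0.096,-0.64,0],[0,0,0],0],
    [[-0.096,-0.8,0],[0,0,0],0],
    [[-0.096,-0.8,0.16],[0,0,0],0],
    [[-0.096,-0.8,0.32],[0,0,0],0],
    [[-0.096,-0.8,0.32],[0,0,0],0],
    [[-0.096,-0.8,0.32],[0,0,0],0],
    [[-0.112,-0.56,0.32],[0,0,0],0],
    [[0,0,0.48],[0,0,0],0],
    [[0,0,0.48],[0,0,0],0],
    [[0,0,0.464],[0,0,0],0],
  ],
)

```text
t: 13.7
eef_pos: [0.4671, -0.3289, 0.1393]
ee_rot: [3.141, -0.0, 3.047]
contact_force: [0.2, 0.1, -0.1]
finger_gap: -0.0001
finger_force: 0.0
```

>>> pendant(
  rows=[
    [[0,0,0],[0,0,0],0],
    [[0,0,0],[0,0,0],0],
  ],
)

```text
t: 13.95
eef_pos: [0.4677, -0.3291, 0.1416]
ee_rot: [-3.141, 0.001, 3.046]
contact_force: [-0.2, 0.3, -0.4]
finger_gap: -0.0003
finger_force: 0.0
```

```bash
python3 - <<'E'
from h import *
go(.468,-.3285,.101,-.095)
S=r.snapshot("side");T=r.snapshot("top")
a=S["image"][120:210,230:330];b=T["image"][160:250,310:410]
o=np.zeros((360,800,3),np.uint8);o[:,:400]=cv2.resize(a,(400,360));o[:,400:]=cv2.resize(b,(400,360))
cv2.imwrite("pics/c9.png",o[:,:,::-1])
E
```

```text
t 13.95 rz -0.0002 move after turning [-0.0003  0.0006  0.0406] move without turning [-0.0003  0.0006  0.0406] [-3.141e+00  1.000e-03  3.046e+00]
```

View pics/c9.png

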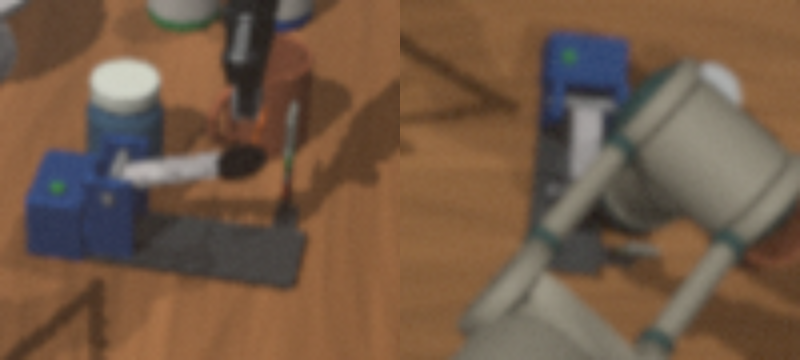

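The closed fingertips stand right above the black pad (side ≈(290,160)), clear of the gauge. Press down, watching force.

To row units: 0.015 m is 0.24, 0.006 m is 0.096.

>>> pendant(
  rows=[
    [[0,0,0.24],[0,0,0],0],
    [[0,0,0.24],[0,0,0],0],
    [[0,0,0.096],[0,0,0],0],
    [[0,0,0],[0,0,0],0],
  ],
)

```text
t: 14.55
eef_pos: [0.4664, -0.328, 0.1042]
ee_rot: [3.14, -0.002, 3.046]
contact_force: [-0.5, 1.2, 3.3]
finger_gap: 0.0001
finger_force: 1.4
```

>>> pendant(
  rows=[
    [[0,0,0.064],[0,0,0],0],
    [[0,0,0],[0,0,0],0],
  ],
)

```text
t: 14.8
eef_pos: [0.467, -0.3287, 0.101]
ee_rot: [-3.141, 0.001, 3.046]
contact_force: [-0.8, 1.2, 4.5]
finger_gap: -0.0002
finger_force: 1.6
```

>>> pendant(
  rows=[
    [[0,0,0.064],[0,0,0],0],
    [[0,0,0],[0,0,0],0],
  ],
)

```text
t: 15.05
eef_pos: [0.4668, -0.3288, 0.0967]
ee_rot: [-3.141, 0.0, 3.046]
contact_force: [-2.0, -0.3, 5.0]
finger_gap: -0.0001
finger_force: 1.9
```

To row units: 0.005 m is 0.08, 0.001 m is 0.016.

>>> pendant(
  rows=[
    [[0.016,0,0.08],[0,0,0],0],
    [[0.016,0,0.08],[0,0,0],0],
    [[0.016,0,0.08],[0,0,0],0],
    [[0,0,0],[0,0,0],0],
  ],
)

```text
t: 15.55
eef_pos: [0.4645, -0.3286, 0.082]
ee_rot: [-3.141, 0.001, 3.046]
contact_force: [-0.3, 0.3, 6.8]
finger_gap: 0.0
finger_force: 2.8
```

>>> pendant(
  rows=[
    [[0,0,0.08],[0,0,0],0],
    [[0,0,0.072],[0,0,0],0],
    [[0,0,0],[0,0,0],0],
    [[0,0,0],[0,0,0],0],
  ],
)

```text
t: 16.05
eef_pos: [0.4639, -0.3286, 0.0728]
ee_rot: [-3.141, 0.0, 3.046]
contact_force: [-2.3, 0.6, 6.8]
finger_gap: 0.0001
finger_force: 3.4
```

Run:
```python
from h import *
S=r.snapshot("side");T=r.snapshot("top")
print(np.round(tri(S,blobs(S,*TEAL,(170,150,240,250))[0][0],T,blobs(T,*TEAL,(230,130,290,200))[0][0])[0],4))
a=S["image"][120:210,230:330]
cv2.imwrite("pics/c10.png",cv2.resize(a,(660,594),interpolation=cv2.INTER_CUBIC)[:,:,::-1])
```

```text
[0.6555 0.0222 0.2345]
```

View pics/c10.png

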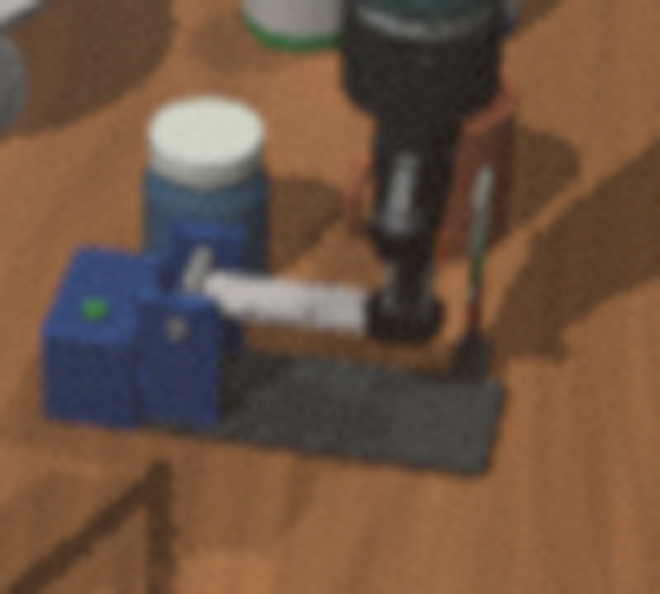

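The paddle is level (mid-green), with the tips pressing on the pad at about 7 N. The hanger is still at the mark. Press 1 mm more, hold and hand in.

To row units: 0.001 m is 0.016.

>>> pendant(
  rows=[
    [[0,0,0.016],[0,0,0],0],
    [[0,0,0],[0,0,0],0],
    [[0,0,0],[0,0,0],0],
    [[0,0,0],[0,0,0],0],
    [[0,0,0],[0,0,0],0],
  ],
)

```text
t: 16.77
eef_pos: [0.4639, -0.3286, 0.0719]
ee_rot: [-3.141, 0.0, 3.046]
contact_force: [-1.7, -0.6, 7.1]
finger_gap: 0.0001
finger_force: 3.4
```

```bash
python3 -c "
from station import r
print(r.hand_in())"
```

```text
the job is handed in; nothing more can be done
None
```

I handed the job in at 16.8 s with no verdict returned: the teal hanger hangs free on the rail, measured about 2 mm along the rail from the orange mark, and the closed fingers hold the paddle about level (mid-green by tip height and image) at about 7 N.

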